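Weigh the small flask

ROBOT

A 7-joint arm with a two-finger parallel gripper is mounted at the origin on the work surface. World frame = base frame: x ahead of the robot, y to its left, z up, the work surface at z = 0. Lengths are in m, angles in degrees, forces in N, time in s.
With the tool pointing down it reaches from about 0.4 to 0.85 m from the base axis. Payload 10.4 kg.
Tool frame: the origin (TCP) lies at the very end of the fingers, on their centre line; the grasp point (between the pads) lies 19 mm behind it; x points along the fingers, y is the direction in which the jaws open and shut, and the axes are right-handed (so a half turn about x gives the same grasp; the last joint's range is limited). The gripper opens to 87 mm and grips with 3 to 60 N. Pads are 19 mm wide; open, the fingers measure 117 mm over their backs; the gripper's body (75 mm by 190 mm) begins 51 mm behind the grasp point.
Start: joints at [62.705, 19.034, -3.707, 83.658, 1.238, 77.344, -5.071], TCP at [0.274, -0.562, 0.223] pointing down, gripper open.
Joint ranges: [-148.97, 148.97], [-28.65, 121.19], [-84.17, 76.75], [9.2, 138.47], [-72.65, 252.65], [3.7, 117.97], [-149.18, 149.18]. Speed limits (degrees/s): [127.2, 127.2, 159.86, 159.86, 180, 180, 180].

INTERFACE

Orientations are given as [roll, pitch, yaw] about the fixed x, y, z axes, in that order (R = Rz(yaw) Ry(pitch) Rx(roll)).
In Python, from cell import bot, cams gives the robot as it stands. The module is installed in compiled form; this text tells all that it offers.
- The arm moves only by the shell command python3 -m jog 'ROWS' [OPENING] [FORCE]. ROWS is JSON, a list of rows, each an object with "slide": the shift along the tool's x, y, z in cm, a list of three; "yaw": the turn about the tool's x in degrees. In form: [{"slide": [dx, dy, dz], "yaw": yaw}, ...]. A call has 1 to 5 rows; each row is the pose to reach, as a shift and turn from the pose commanded when the call began, along the tool's axes at that moment; what a row does not reach only later rows make up. A row lasts 1/10 s, in which the tool goes at most 50 mm and 8.59 degrees, less where a joint would pass 70% of its speed; a pose out of reach is approached as far as the arm can. A call with a gripper value outside its range is refused whole. OPENING is the closure in counts, from 0 (fully open) to 255 (shut), set as the call begins (- or left out, the last holds). The fingers move at their own pace and stop on an object; FORCE is the grip in N (left out, the last holds). Time passes only in rows, so rows that repeat a pose let the fingers close. It gives the time, the measured TCP pose, the force and the opening at its end, in the units of the state.
- bot.get_obs(): the state, without advancing time (a new reading comes with each control period).
- cams.get_image(name): name is "side" or "top"; returns a dict with "pixels" (480x640x3 uint8, blue, green, red), "fx", "fy", "cx", "cy" (pixels), "distortion" ([k1, k2, p1, p2, k3] as OpenCV has them; the pictures are not rectified), "R" (3x3) and "t" (3): a world point X has camera coordinates R X + t. Camera axes: x right, y down, z forward; pixel columns grow to the right and rows downward; lengths in m; the calibration is good to about 2 mm. A picture is of the moment at which its call begins. There is no depth.
- bot.finish_job(): hands the job in, once; it reports no verdict.
Trained networks look in the newest picture that a camera, given by its name, has taken for a name from the list of things; names that differ only in an ending like _2 or _b are one class to them, and where a whole thing is asked for, a point or a joint stands for the part that bears it (a point fixed in the world has none). Each returns a list of dicts, best first, with "p" (0 to 1); they miss things now and then, are a little off and sometimes report something else, mostly with a low value. They report only what shows in the picture. A call takes as long as a camera call. They do not tell look-alikes from the thing itself.
- cams.boxes_of(camera, name): "pixel" ([column, row] in pixels, amid what is visible of it).
- cams.trace(camera, name): "pixels" (480x640 bool, what is visible of it) and "pixel" ([column, row] in pixels, amid what is visible of it).
- cams.tip_of(camera, name): "pixel" ([column, row] in pixels: a listed point, or the origin of a listed thing).
The state is a dict: "t": time; "qpos": joint angles; "joint_vel": joint speeds; "tau": joint torques, N m; "tool_pos": TCP position; "tool_rot": TCP orientation; "contact_force": force on the tool from outside, world axes, zero at the start; "moment": the same for the moment, N m; "width": opening from 0.0 (shut) to 1.0 (fully open).
Only numpy, scipy, OpenCV 4.12 (cv2) and the standard library are available. Lean on these libraries where they do the work, as an engineer would, in place of code of your own. Each camera call takes 0.05 s, during which the arm holds its last target.

TASK

Lift the smallest of the three stoppered flasks out of the white spill tray by its neck and stand it upright in the middle of the balance's weighing pan. It is thin glass: hold it with a light grip, keep it upright, set it down gently without overloading the pan, and leave the two bigger flasks where they stand.

Things in the scene. Friction and masses are not known exactly. Their poses are not given: they have to be found in the camera images.
- small_flask_centre (a point): Centre (80 mm above foot, z up) of the smallest of 3 amber-glass volumetric flasks with white stoppers, alike but for size. 160 mm tall, 90 g, round: bulb 54 mm wide, 66 high; neck 16 mm wide, 66 to 142 mm up (grip it 118 mm up); fixed stopper 18 mm wide. A grip over 40 N per finger cracks it; 20 to 25 N holds. Stands in a white tray 280 x 380, floor 5, walls 45 mm high.
- pan_centre (a point): Centre of the upper face of the balance's round steel pan, 130 mm across, level, 72 mm above the table, z up; a thin dark ring 62 mm across marks the middle. The pan is sprung: it sinks 1.4 mm per newton, and pushed down over 10 mm (7 N) it is overloaded. White housing below it 280 x 200 mm, 48 mm high.
- medium_flask_centre (a point): Centre (half-way up, 97.5 mm above its foot) of the middle-sized flask, a bystander: 195 mm tall, bulb 72 mm across, neck 18 mm; stands in the same tray and stays there. z up.
- large_flask_centre (a point): Centre (half-way up, 112.5 mm above its foot) of the largest flask, a bystander: 225 mm tall, bulb 90 mm across, neck 20 mm; stands in the same tray and stays there. z up.
Not all that is in view belongs to the job. What is shaped like the part that bears small_flask_centre but blue or green is not meant.

How it is judged:
By the outcome, as a careful person would: the job done as asked, in the order asked, and still so for the second after the job is handed in, with the robot touching nothing.
It also fails if it takes over 42 s, if anything falls off the work surface, if the arm or the gripper's body presses on something with over 40 N, if the wrist force passes 120 N, or if a joint passes its speed limit or range.

## Working session

There is one attempt and no reset: what is moved stays moved. The work goes in short steps, Python scripts to look and compute and a shell command to move; the robot and the scene stay as the last step left them, time stands still between calls to the robot, and variables do not carry over. Pictures are saved under pics/ and viewed, and the job is handed in when it is done.

```bash
mkdir -p pics
cat > h.py <<'E'
import numpy as np, cv2
from cell import bot, cams
def cam(n):
    return cams.get_image(n)
def ray(im,px):
    K=np.array([[im['fx'],0,im['cx']],[0,im['fy'],im['cy']],[0,0,1]])
    u=cv2.undistortPoints(np.array([[px]],float),K,np.array(im['distortion'],float))[0,0]
    R=np.array(im['R']);t=np.array(im['t'])
    return -R.T@t, R.T@np.array([u[0],u[1],1.])
def atz(im,px,z):
    c,d=ray(im,px); return c+d*(z-c[2])/d[2]
def proj(im,X):
    K=np.array([[im['fx'],0,im['cx']],[0,im['fy'],im['cy']],[0,0,1]])
    p,_=cv2.projectPoints(np.array(X,float).reshape(-1,1,3),cv2.Rodrigues(np.array(im['R'],float))[0],np.array(im['t'],float),K,np.array(im['distortion'],float))
    return p[:,0]
def tri(r1,r2):
    (a,d),(b,e)=r1,r2
    s=np.linalg.lstsq(np.stack([d,-e],1),b-a,rcond=None)[0]
    p,q=a+d*s[0],b+e*s[1]
    return (p+q)/2,np.linalg.norm(p-q)
E
python3 - <<'E'
from h import *
np.set_printoptions(precision=4,suppress=True)
for n in('side','top'):
    im=cam(n); cv2.imwrite(f'pics/{n}0.png',im['pixels'])
    print(n,-np.array(im['R']).T@im['t'])
    for k in('small_flask_centre','medium_flask_centre','large_flask_centre','pan_centre'):
        print(k,[(round(d['p'],2),np.round(d['pixel'],1)) for d in cams.tip_of(n,k)])
        if k!='pan_centre': print('  box',[(round(d['p'],2),np.round(d['pixel'],1)) for d in cams.boxes_of(n,k)])
o=bot.get_obs();print(o)
E
```

```text
side [ 0.3833 -0.5841  0.7336]
small_flask_centre [(0.85, array([209.4, 207.7])), (0.71, array([328. , 178.2])), (0.63, array([391.8, 158.3]))]
  box [(0.94, array([327. , 192.3])), (0.74, array([208.9, 222.3])), (0.72, array([394.6, 171.1]))]
medium_flask_centre [(0.62, array([308.8, 214.4])), (0.29, array([375.5, 406. ]))]
  box [(0.76, array([308.4, 232.2]))]
large_flask_centre [(0.66, array([278.9, 148.6]))]
  box [(0.81, array([277.8, 166.9]))]
pan_centre [(0.97, array([373.4, 406. ]))]
top [0.4394 0.0384 1.0214]
small_flask_centre [(0.71, array([234.3, 352.3])), (0.69, array([193.7, 125.9])), (0.56, array([215.7, 210.9]))]
  box [(0.97, array([219.2, 212.8])), (0.88, array([197.9, 131.6])), (0.76, array([237.6, 351.5]))]
medium_flask_centre [(0.61, array([284.7, 246.7])), (0.35, array([486. , 233.1]))]
  box [(0.75, array([283.6, 247.6]))]
large_flask_centre [(0.71, array([155.1, 257.3])), (0.71, array([281.2, 244.7]))]
  box [(0.67, array([163.8, 256.2]))]
pan_centre [(0.57, array([486.4, 231.8]))]
{'t': 0.8, 'qpos': array([62.7049, 19.0333, -3.7077, 83.6571,  1.2371, 77.3444, -5.0707]), 'joint_vel': array([ 0.0593,  0.0225, -0.0523,  0.0386,  0.0117, -0.0201,  0.0198]), 'tau': array([ -0.0005, -62.298 ,   0.0243, -39.0091,  -0.0614,   0.0315,
        -0.    ]), 'tool_pos': array([ 0.274 , -0.5618,  0.2226]), 'tool_rot': array([109.9698,  89.9948, -44.0293]), 'contact_force': array([-0.2333,  0.8943, -0.1045]), 'moment': array([ 0.0419, -0.0111, -0.0226]), 'width': 1.0017438108193681}
```

```bash
ls pics
```

```text
side0.png
top0.png
```

View pics/side0.png

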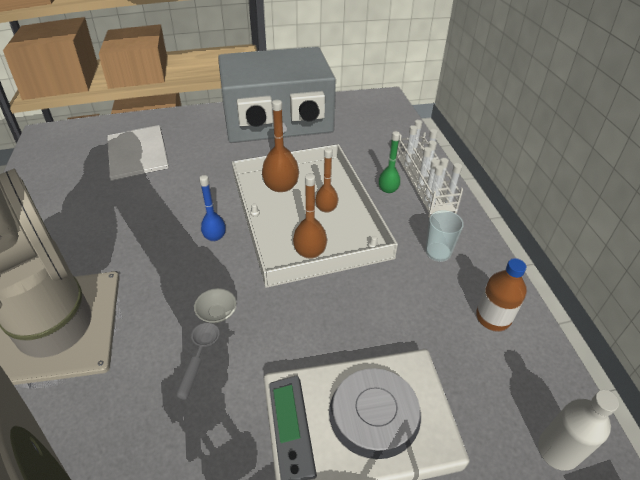

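View pics/top0.png

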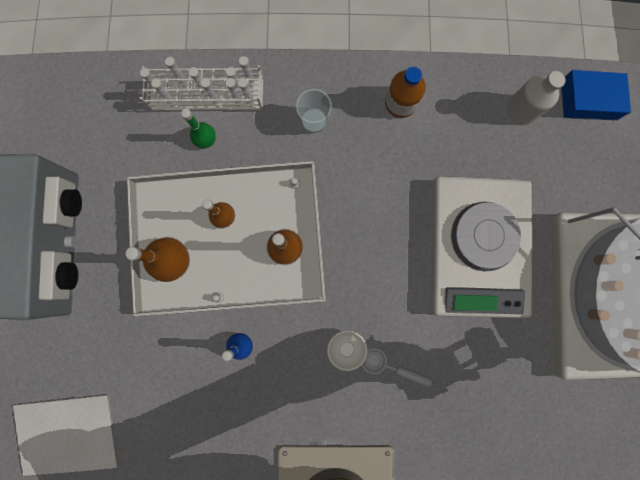

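Run:
```python
from h import *
np.set_printoptions(precision=4,suppress=True)
s=cam('side');t=cam('top')
for k,sp,tp in(('small',(328,178.2),(215.7,210.9)),('med',(308.8,214.4),(283.5,246.7)),('large',(278.9,148.6),(155.1,257.3)),('pan',(374,406),(487.5,233)),('pan_ring',(376.5,407),(489,235))):
    print(k,*tri(ray(s,sp),ray(t,tp)))
print(atz(s,(377,407),.072),atz(t,(489,235),.072), atz(t,(208,204.5),.163))
# refine with masks
for n,im in(('side',s),('top',t)):
    cv2.imwrite(f'pics/{n}_z.png',cv2.resize(im['pixels'][140:270,225:400] if n=='side' else im['pixels'][180:290,120:330],None,fx=3.8,fy=3.8,interpolation=cv2.INTER_CUBIC))
cv2.imwrite('pics/pan_z.png',np.hstack([cv2.resize(s['pixels'][350:480,310:440],(390,390)),cv2.resize(t['pixels'][190:280,440:530],(390,390))]))
# tray corners & obstacles
for p in((129,178),(313,164),(324,301),(135,313)): print('tray',atz(t,p,.045))
```

```text
small [0.5787 0.2337 0.089 ] 0.004831358590980274
med [0.5106 0.1024 0.1085] 0.00487249929551459
large [0.4869 0.341  0.1078] 0.001829378772678024
pan [ 0.5388 -0.2904  0.0698] 0.005267182815616898
pan_ring [ 0.5381 -0.2933  0.0719] 0.0015376693212874224
[ 0.5396 -0.2936  0.072 ] [ 0.5373 -0.2931  0.072 ] [0.5767 0.2324 0.163 ]
tray [0.6489 0.4231 0.045 ]
tray [0.6794 0.051  0.045 ]
tray [0.4076 0.0266 0.045 ]
tray [0.3787 0.3988 0.045 ]
```

View pics/side_z.png

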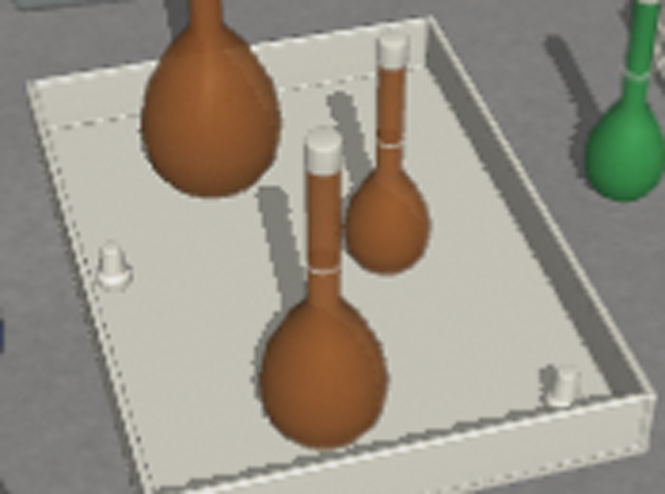

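View pics/top_z.png

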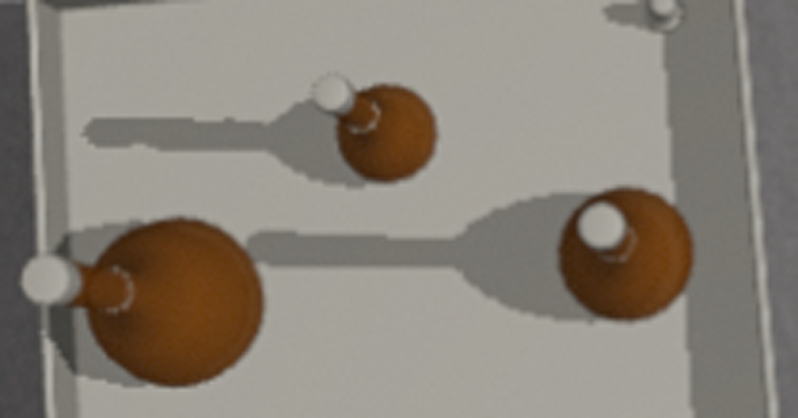

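View pics/pan_z.png

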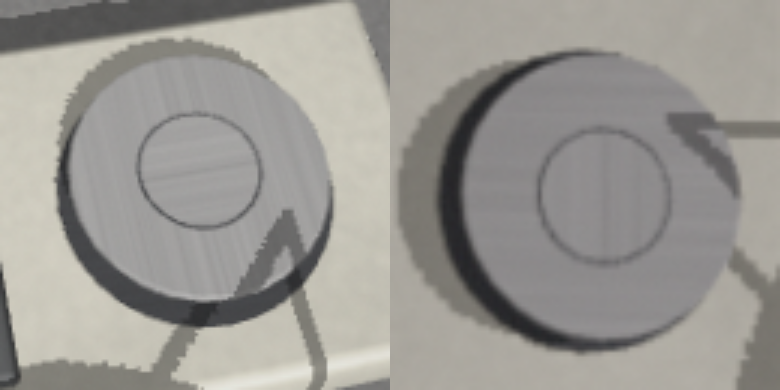

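```bash
cat >> h.py <<'E'
from scipy.spatial.transform import Rotation as Ro
np.set_printoptions(precision=4,suppress=True)
def st():
    o=bot.get_obs(); return o,np.array(o['tool_pos']),Ro.from_euler('xyz',o['tool_rot'],degrees=True).as_matrix()
def goto(target,ydir=None):
    o,p,R=st()
    print('t',o['t'],'tcp',p,'F',o['contact_force'],'w',o['width'],'tilt',np.degrees(np.arccos(-R[2,0])))
    print('slide cm',100*R.T@(np.array(target)-p))
    y=R[:,1]; print('tool y',y,'z',R[:,2])
    if ydir is not None:
        for s in(1,-1):
            d=R.T@(s*np.array(ydir,float)); print('yaw',np.degrees(np.arctan2(d[2],d[1])),'q7',o['qpos'][6])
E
python3 - <<'E'
from h import *
s=cam('side');t=cam('top')
print(tri(ray(s,(328.2,150)),ray(t,(207.4,204.5))), atz(s,(328.2,150),.165),atz(t,(207.4,204.5),.165))
# bulb silhouettes by colour
from scipy.optimize import least_squares
def mask(im,seed):
    b=im['pixels'].astype(int); m=((b[...,2]-b[...,0])>60).astype(np.uint8)
    n,l=cv2.connectedComponents(m); return l==l[seed[1],seed[0]]
mt=mask(t,(219,213)); ys,xs=np.nonzero(mt);print('top',xs.min(),xs.max(),ys.min(),ys.max(),mt.sum())
# predicted silhouettes
a=np.linspace(0,2*np.pi,40)
def pr(im,c):
    f=np.array([[c[0]+.009*np.cos(v),c[1]+.009*np.sin(v),.165] for v in a]); P=proj(im,f)
    e=np.array([[c[0]+.027*np.cos(v)*np.cos(w),c[1]+.027*np.sin(v)*np.cos(w),.005+.03+.028*np.sin(w)] for v in a for w in np.linspace(-1.5,1.5,15)])
    return P,proj(im,e)
out=[]
for im,o in((s,(225,140,175,130)),(t,(120,180,210,110))):
    c=im['pixels'][o[1]:o[1]+o[3],o[0]:o[0]+o[2]]; c=cv2.resize(c,None,fx=3.8,fy=3.8)
    for P,col in zip(pr(im,(.577,.2325)),((255,0,0),(0,255,0))):
        h=cv2.convexHull(np.round((P-np.array(o[:2])+.5)*3.8).astype(np.int32)); cv2.polylines(c,[h],True,col,1)
    out.append(c)
W=max(c.shape[1] for c in out)
cv2.imwrite('pics/ovs.png',out[0]);cv2.imwrite('pics/ovt.png',out[1])
# light dir
sh=atz(t,(143.7,214),.005); L=sh-np.array([.577,.2325,.165]); L/=L[2]; print('light per z',L)
S=atz(t,(505.8,217.7),.072); 
print('rod tip', tri((S,L),ray(t,(615,209))))
print('start proj top', proj(t,[.274,-.562,.223]))
# centrifuge shadow-free extents at guess heights
for z in(0,.1,.2): print(z,atz(t,(558,214),z),atz(t,(560,378),z))
goto([.274,-.562,.42],[1,0,0])
E
```

```text
(array([0.5779, 0.233 , 0.1643]), np.float64(0.0029862336792967955)) [0.5792 0.2321 0.165 ] [0.5763 0.233  0.165 ]
top 217 233 204 225 286
light per z [-0.0257 -1.0668  1.    ]
rod tip (array([ 0.5695, -0.4736,  0.2088]), np.float64(0.002540840694256562))
start proj top [[670.8493 382.0847]]
0 [ 0.5914 -0.472   0.    ] [ 0.2461 -0.4685  0.    ]
0.1 [ 0.5765 -0.422   0.1   ] [ 0.2651 -0.4189  0.1   ]
0.2 [ 0.5616 -0.3721  0.2   ] [ 0.284  -0.3692  0.2   ]
t 1.0 tcp [ 0.274  -0.5618  0.2226] F [ 0.0659  1.3319 -0.6374] w 0.9946068841442236 tilt 0.008261705366831927
slide cm [-19.7396   0.0231   0.0136]
tool y [ 0.4384 -0.8988  0.0001] z [-0.8988 -0.4384 -0.    ]
yaw -63.99806206969025 q7 -5.0712735287553405
yaw 116.00193793030977 q7 -5.0712735287553405
```

View pics/ovs.png

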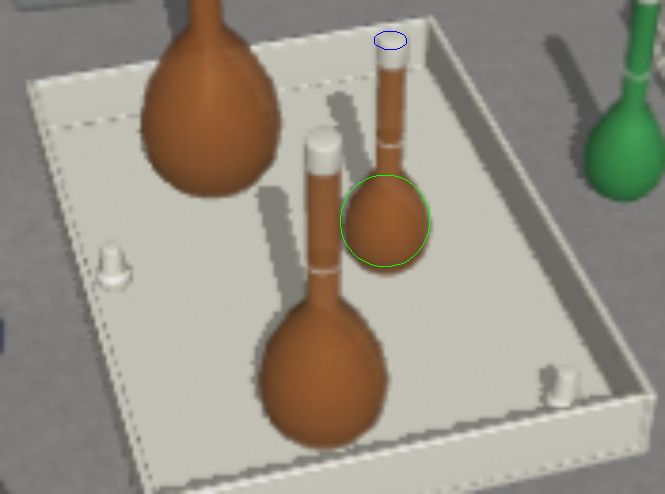

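View pics/ovt.png

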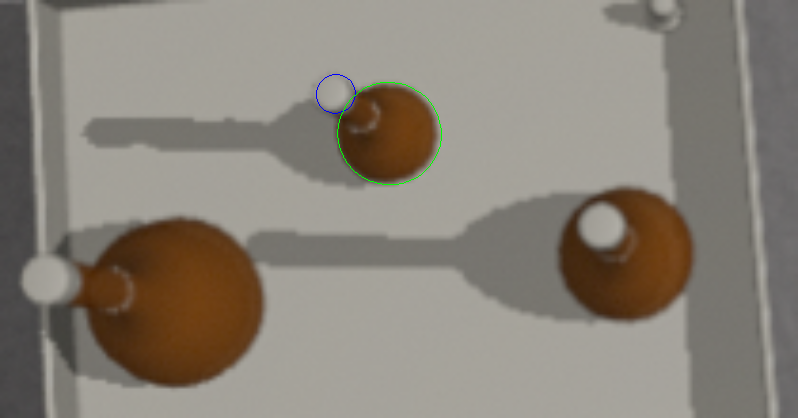

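```bash
python3 -m jog '[{"slide":[-5,0,0],"yaw":0},{"slide":[-10,0,0],"yaw":0},{"slide":[-15,0,0],"yaw":0},{"slide":[-18,0,0],"yaw":-8},{"slide":[-18,0,0],"yaw":-16}]' 0 22
python3 - <<'E'
from h import *
goto([.55,-.2,.40],[1,0,0])
E
```

```text
t: 1.5
tool_pos: [0.2745, -0.5626, 0.4081]
tool_rot: [77.4, 89.5, -60.3]
contact_force: [0.1, -0.3, -0.1]
width: 1.004
t 1.5 tcp [ 0.2745 -0.5626  0.4081] F [ 0.0826 -0.3165 -0.1056] w 1.0036154724055706 tilt 0.4688837757581042
slide cm [  0.666   -8.2801 -44.7789]
tool y [ 0.6731 -0.7395  0.008 ] z [-0.7395 -0.6731  0.0018]
yaw -47.69345092280052 q7 11.121888481232958
yaw 132.30654907719946 q7 11.121888481232958
```

```bash
python3 -m jog '[{"slide":[0,-0.8,-4.5],"yaw":-8},{"slide":[0,-1.6,-9],"yaw":-16},{"slide":[0,-2.5,-13.5],"yaw":-24},{"slide":[0,-3.3,-18],"yaw":-32},{"slide":[0,-4.1,-22.5],"yaw":-40}]'
python3 - <<'E'
from h import *
goto([.577,.233,.40],[1,0,0])
E
```

```text
t: 2.0
tool_pos: [0.4146, -0.3791, 0.4028]
tool_rot: [35.8, 90.0, -61.9]
contact_force: [0.4, -0.8, -1.0]
width: 1.0
t 2.0 tcp [ 0.4146 -0.3791  0.4028] F [ 0.3542 -0.7944 -1.0148] w 1.0003852452290196 tilt 0.03646515543275014
slide cm [  0.2524   7.9201 -62.8269]
tool y [ 0.991  -0.1336  0.0004] z [-0.1336 -0.991   0.0005]
yaw -7.676092222292182 q7 27.858195705853245
yaw 172.32390777770783 q7 27.858195705853245
```

```bash
python3 -m jog '[{"slide":[0,1,-4.8],"yaw":-4},{"slide":[0,2,-9.6],"yaw":-8},{"slide":[0,3,-14.4],"yaw":-8},{"slide":[0,4,-19.2],"yaw":-8},{"slide":[0,5,-24],"yaw":-8}]'
python3 - <<'E'
from h import *
goto([.577,.233,.40],[1,0,0])
E
```

```text
t: 2.5
tool_pos: [0.4969, -0.1481, 0.4028]
tool_rot: [42.7, 89.9, -47.3]
contact_force: [0.7, -0.6, -0.6]
width: 1.002
t 2.5 tcp [ 0.4969 -0.1481  0.4028] F [ 0.6933 -0.5672 -0.6177] w 1.00241198221871 tilt 0.05287124077427241
slide cm [  0.264    7.9973 -38.1121]
tool y [ 1.     -0.0003  0.0006] z [-0.0003 -1.      0.0007]
yaw -0.014514655272276392 q7 9.583578947110698
yaw 179.98548534472775 q7 9.583578947110698
```

```bash
python3 -m jog '[{"slide":[0,1,-4.7],"yaw":0},{"slide":[0,2,-9.4],"yaw":0},{"slide":[0,3,-14.1],"yaw":0},{"slide":[0,4,-18.8],"yaw":0},{"slide":[0,5,-23.5],"yaw":0}]'
python3 -m jog '[{"slide":[0,1,-4.5],"yaw":0},{"slide":[0,2,-9],"yaw":0},{"slide":[0,2.6,-12],"yaw":0},{"slide":[0,3,-13.7],"yaw":0},{"slide":[0,3,-13.7],"yaw":0}]'
python3 - <<'E'
from h import *
goto([.577,.233,.24],[1,0,0])
E
```

```text
t: 3.0
tool_pos: [0.5467, 0.0868, 0.4029]
tool_rot: [69.1, 89.9, -20.9]
contact_force: [1.1, -0.0, 0.5]
width: 0.995
t: 3.5
tool_pos: [0.5761, 0.225, 0.4018]
tool_rot: [-126.6, 89.9, 143.6]
contact_force: [-0.0, 0.6, 0.3]
width: 1.001
t 3.5 tcp [0.5761 0.225  0.4018] F [-0.0322  0.6193  0.2534] w 1.0006583690386535 tilt 0.10722017477287776
slide cm [16.1758  0.1191 -0.7812]
tool y [ 1.      0.0044 -0.0015] z [ 0.0044 -1.     -0.0011]
yaw 0.250190904842459 q7 -34.4264744576585
yaw -179.74980909515753 q7 -34.4264744576585
```

```bash
python3 -m jog '[{"slide":[4,0,0],"yaw":0},{"slide":[8,0,0],"yaw":0},{"slide":[12,0,0],"yaw":0},{"slide":[16,0,0],"yaw":0},{"slide":[16,0,0],"yaw":0}]'
python3 -m jog '[{"slide":[0,0,0],"yaw":0},{"slide":[0,0,0],"yaw":0}]'
python3 - <<'E'
from h import *
goto([.577,.233,.104],[1,0,0])
for n in('side','top'):
    im=cam(n); cv2.imwrite(f'pics/{n}1.png',im['pixels'])
E
```

```text
t: 4.0
tool_pos: [0.5748, 0.219, 0.2376]
tool_rot: [-61.8, 89.5, -151.9]
contact_force: [0.5, -0.1, 0.8]
width: 1.001
t: 4.2
tool_pos: [0.5778, 0.2222, 0.2454]
tool_rot: [109.2, 89.8, 19.2]
contact_force: [0.2, -0.3, 0.8]
width: 0.997
t 4.2 tcp [0.5778 0.2222 0.2454] F [ 0.2255 -0.2898  0.751 ] w 0.9972356468122731 tilt 0.20830847760928503
slide cm [14.144  -0.1245 -1.064 ]
tool y [ 1.     -0.0006  0.0034] z [-0.0006 -1.     -0.0012]
yaw -0.03667352655804131 q7 -35.68181505348376
yaw 179.96332647344198 q7 -35.68181505348376
```

View pics/side1.png

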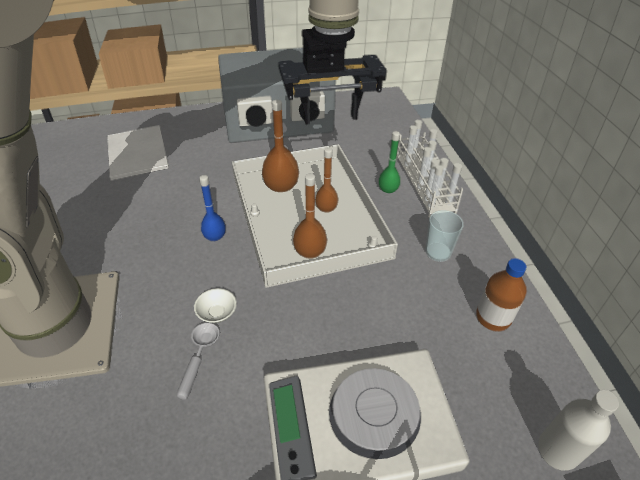

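View pics/top1.png

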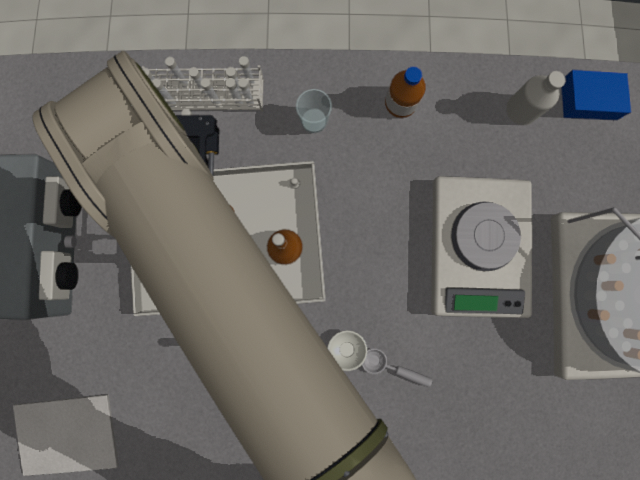

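```bash
python3 -m jog '[{"slide":[1,-0.1,-1],"yaw":0},{"slide":[3,-0.1,-1],"yaw":0},{"slide":[4,-0.1,-1],"yaw":0},{"slide":[4,-0.1,-1],"yaw":0},{"slide":[4,-0.1,-1],"yaw":0}]'
python3 -m jog '[{"slide":[0,0,0],"yaw":0},{"slide":[0,0,0],"yaw":0},{"slide":[0,0,0],"yaw":0}]'
python3 - <<'E'
from h import *
goto([.577,.233,.104],[1,0,0])
s=cam('side'); cv2.imwrite('pics/side2.png',cv2.resize(s['pixels'][60:220,240:420],None,fx=3.5,fy=3.5))
o,p,R=st(); print(proj(s,[p+R[:,1]*.0435,p-R[:,1]*.0435,p]))
E
```

```text
t: 4.8
tool_pos: [0.5758, 0.2322, 0.2029]
tool_rot: [116.3, 90.0, 26.3]
contact_force: [-0.7, -0.7, -0.7]
width: 0.999
t: 5.1
tool_pos: [0.5759, 0.232, 0.2031]
tool_rot: [100.1, 90.0, 10.1]
contact_force: [-0.1, 0.4, -0.2]
width: 0.996
t 5.1 tcp [0.5759 0.232  0.2031] F [-0.0995  0.4214 -0.2048] w 0.9957793477612151 tilt 0.04699187630677778
slide cm [ 9.9054  0.1005 -0.0955]
tool y [ 1.     -0.0002  0.0008] z [-0.0002 -1.     -0.0001]
yaw -0.009822455448708448 q7 -37.4522251906608
yaw 179.9901775445513 q7 -37.4522251906608
[[347.6608 132.7159]
 [306.1909 136.8505]
 [327.0799 134.7443]]
```

View pics/side2.png

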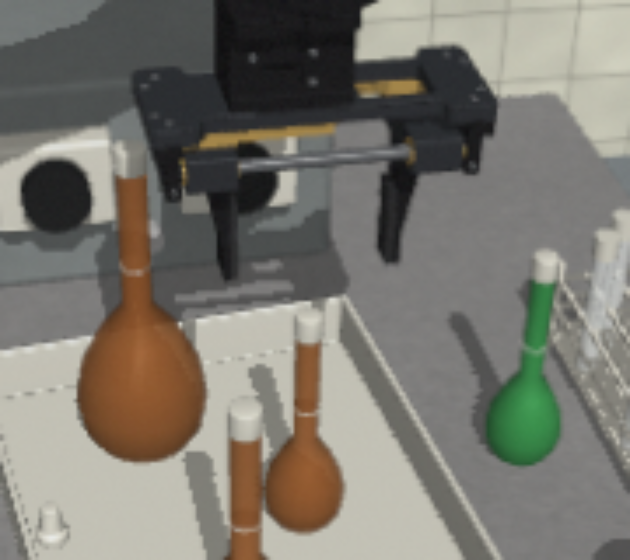

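```bash
python3 -m jog '[{"slide":[2,0.1,-0.1],"yaw":0},{"slide":[4,0.1,-0.1],"yaw":0},{"slide":[6,0.1,-0.1],"yaw":0},{"slide":[7,0.1,-0.1],"yaw":0},{"slide":[7,0.1,-0.1],"yaw":0}]'
python3 -m jog '[{"slide":[1,0,0],"yaw":0},{"slide":[2,0,0],"yaw":0},{"slide":[2.9,0,0],"yaw":0},{"slide":[2.9,0,0],"yaw":0},{"slide":[2.9,0,0],"yaw":0}]'
python3 - <<'E'
from h import *
goto([.577,.233,.104],[1,0,0])
s=cam('side'); cv2.imwrite('pics/side3.png',cv2.resize(s['pixels'][60:220,240:420],None,fx=3.5,fy=3.5))
E
```

```text
t: 5.65
tool_pos: [0.5761, 0.2326, 0.1314]
tool_rot: [-68.3, 89.9, -158.3]
contact_force: [-0.3, 0.4, 0.1]
width: 0.998
t: 6.15
tool_pos: [0.5766, 0.233, 0.1035]
tool_rot: [-70.5, 90.0, -160.5]
contact_force: [-0.4, 0.2, -0.7]
width: 1.0
t 6.15 tcp [0.5766 0.233  0.1035] F [-0.3951  0.1851 -0.7243] w 1.0004386287318463 tilt 0.013386577668317893
slide cm [-0.0521  0.0359 -0.0002]
tool y [ 1.      0.0001 -0.0002] z [ 0.0001 -1.      0.0001]
yaw 0.004014869780697596 q7 -39.977159534038066
yaw -179.9959851302193 q7 -39.977159534038066
```

View pics/side3.png

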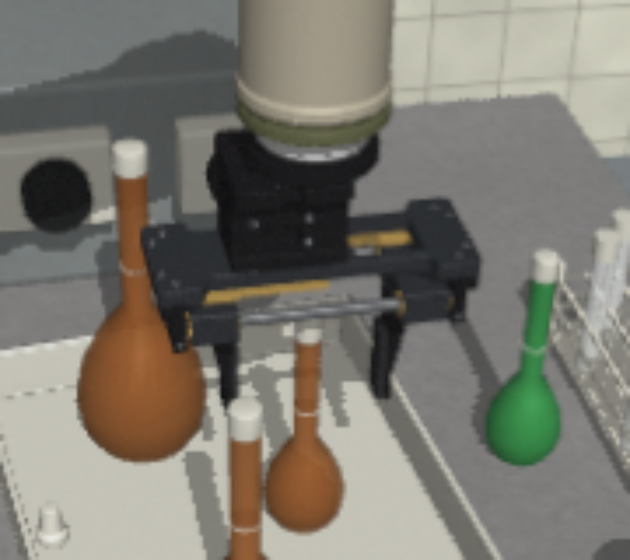

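```bash
python3 -m jog '[{"slide":[0,0,0],"yaw":0},{"slide":[0,0,0],"yaw":0},{"slide":[0,0,0],"yaw":0},{"slide":[0,0,0],"yaw":0},{"slide":[0,0,0],"yaw":0}]' 185 10
python3 -m jog '[{"slide":[0,0,0],"yaw":0},{"slide":[0,0,0],"yaw":0},{"slide":[0,0,0],"yaw":0},{"slide":[0,0,0],"yaw":0}]' 
python3 -m jog '[{"slide":[0,0,0],"yaw":0},{"slide":[0,0,0],"yaw":0},{"slide":[0,0,0],"yaw":0},{"slide":[0,0,0],"yaw":0},{"slide":[0,0,0],"yaw":0}]' 255 10
python3 -m jog '[{"slide":[0,0,0],"yaw":0},{"slide":[0,0,0],"yaw":0},{"slide":[0,0,0],"yaw":0},{"slide":[0,0,0],"yaw":0}]' 255 22
```

```text
t: 6.7
tool_pos: [0.5767, 0.2329, 0.1036]
tool_rot: [45.6, 90.0, -44.4]
contact_force: [-0.6, 0.1, -0.4]
width: 0.635
t: 7.1
tool_pos: [0.5767, 0.233, 0.1035]
tool_rot: [30.6, 90.0, -59.4]
contact_force: [0.1, -0.3, -0.4]
width: 0.298
t: 7.6
tool_pos: [0.5768, 0.233, 0.1036]
tool_rot: [77.7, 90.0, -12.3]
contact_force: [-0.5, -0.2, -0.3]
width: 0.193
t: 8.0
tool_pos: [0.5767, 0.2329, 0.1035]
tool_rot: [24.7, 90.0, -65.3]
contact_force: [-0.1, 0.1, -0.4]
width: 0.187
```

Gripped at 16 mm. Lift.

```bash
python3 -m jog '[{"slide":[-0.5,0,0],"yaw":0},{"slide":[-1.5,0,0],"yaw":0},{"slide":[-3,0,0],"yaw":0},{"slide":[-5,0,0],"yaw":0},{"slide":[-7.5,0,0],"yaw":0}]'
python3 -m jog '[{"slide":[-3,0,0],"yaw":0},{"slide":[-6,0,0],"yaw":0},{"slide":[-9,0,0],"yaw":0},{"slide":[-11,0,0],"yaw":0},{"slide":[-12,0,0],"yaw":0}]'
python3 -m jog '[{"slide":[-1.5,0,0],"yaw":0},{"slide":[-1.5,0,0],"yaw":0},{"slide":[-1.5,0,0],"yaw":0}]'
python3 - <<'E'
from h import *
goto([.5383,-.2932,.315],[1,0,0])
s=cam('side'); cv2.imwrite('pics/side4.png',s['pixels'])
E
```

```text
t: 8.5
tool_pos: [0.5765, 0.233, 0.18]
tool_rot: [-76.7, 90.0, -166.7]
contact_force: [0.2, 0.2, -1.3]
width: 0.187
t: 9.0
tool_pos: [0.577, 0.2336, 0.302]
tool_rot: [111.5, 89.8, 21.5]
contact_force: [0.6, 0.2, -0.3]
width: 0.185
t: 9.3
tool_pos: [0.5766, 0.233, 0.3131]
tool_rot: [-63.3, 90.0, -153.3]
contact_force: [0.5, -0.1, -1.5]
width: 0.186
t 9.3 tcp [0.5766 0.233  0.3131] F [ 0.4934 -0.109  -1.4894] w 0.18604785705954388 tilt 0.029925061380487922
slide cm [-0.1803 -3.835  52.6171]
tool y [ 1.      0.0001 -0.0005] z [ 0.0001 -1.      0.0002]
yaw 0.006968376087605505 q7 -35.92603120502228
yaw -179.9930316239124 q7 -35.92603120502228
```

View pics/side4.png

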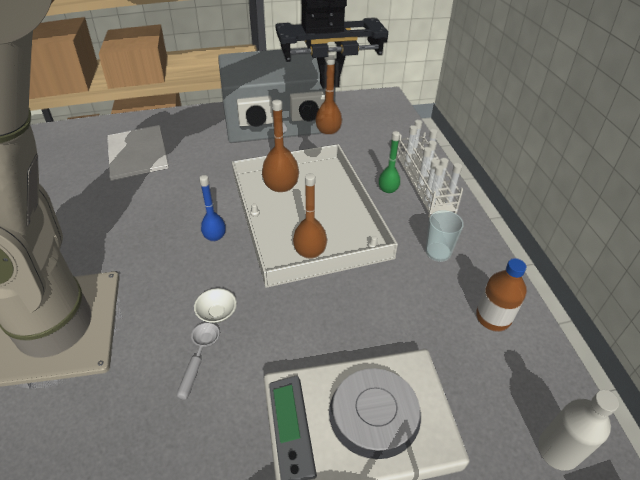

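```bash
python3 -m jog '[{"slide":[-1,0,0.3],"yaw":0},{"slide":[-2,-0.1,1.2],"yaw":0},{"slide":[-3,-0.2,2.8],"yaw":0},{"slide":[-3,-0.4,5],"yaw":0},{"slide":[-3,-0.6,7.8],"yaw":0}]'
python3 -m jog '[{"slide":[0,-0.2,3],"yaw":0},{"slide":[0,-0.4,6],"yaw":0},{"slide":[0,-0.7,9],"yaw":0},{"slide":[0,-0.9,12],"yaw":0},{"slide":[0,-1.1,15],"yaw":0}]'
python3 -m jog '[{"slide":[0,-0.2,3],"yaw":0},{"slide":[0,-0.4,6],"yaw":0},{"slide":[0,-0.7,9],"yaw":0},{"slide":[0,-0.9,12],"yaw":0},{"slide":[0,-1.1,15],"yaw":0}]'
python3 -m jog '[{"slide":[0,-0.2,3],"yaw":0},{"slide":[0,-0.4,6],"yaw":0},{"slide":[0,-0.7,9],"yaw":0},{"slide":[0,-0.9,11.5],"yaw":0},{"slide":[0,-1,13],"yaw":0}]'
python3 -m jog '[{"slide":[0,0,1],"yaw":0},{"slide":[0,0,1.4],"yaw":0},{"slide":[0,0,1.4],"yaw":0},{"slide":[0,0,1.4],"yaw":0}]'
python3 - <<'E'
from h import *
goto([.5383,-.2932,.2],[1,0,0])
s=cam('side'); cv2.imwrite('pics/side5.png',s['pixels'])
E
```

```text
t: 9.85
tool_pos: [0.5706, 0.1539, 0.3447]
tool_rot: [105.5, 89.9, 15.6]
contact_force: [0.3, 0.1, -1.7]
width: 0.188
t: 10.35
tool_pos: [0.5592, 0.0023, 0.3446]
tool_rot: [58.6, 89.9, -31.5]
contact_force: [0.3, -0.0, -1.5]
width: 0.19
t: 10.85
tool_pos: [0.5478, -0.1476, 0.3447]
tool_rot: [51.5, 89.9, -38.6]
contact_force: [-0.3, 0.3, -1.4]
width: 0.186
t: 11.35
tool_pos: [0.5372, -0.2786, 0.3442]
tool_rot: [10.3, 89.9, -79.9]
contact_force: [-0.3, -0.4, -1.2]
width: 0.189
t: 11.75
tool_pos: [0.5391, -0.2877, 0.3438]
tool_rot: [128.5, 90.0, 38.6]
contact_force: [-0.3, 0.2, -1.5]
width: 0.189
t 11.75 tcp [ 0.5391 -0.2877  0.3438] F [-0.3021  0.1542 -1.4527] w 0.18865678091023594 tilt 0.029253310969918848
slide cm [14.3775 -0.0854  0.5507]
tool y [1.     0.0017 0.0004] z [ 0.0017 -1.     -0.0003]
yaw 0.09887960957543152 q7 18.455718026770466
yaw -179.90112039042458 q7 18.455718026770466
```

View pics/side5.png

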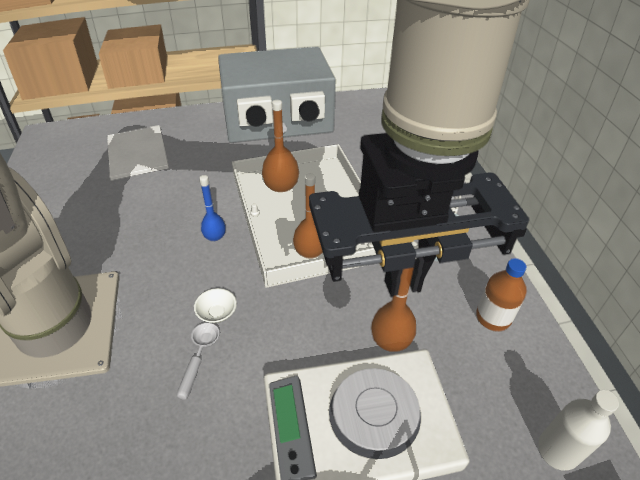

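```bash
python3 -m jog '[{"slide":[1,0,0.3],"yaw":0},{"slide":[3,-0.1,0.5],"yaw":0},{"slide":[6,-0.1,0.5],"yaw":0},{"slide":[9,-0.1,0.5],"yaw":0},{"slide":[12,-0.1,0.5],"yaw":0}]'
python3 -m jog '[{"slide":[1.5,0,0],"yaw":0},{"slide":[2.3,0,0],"yaw":0},{"slide":[2.4,0,0],"yaw":0},{"slide":[2.4,0,0],"yaw":0},{"slide":[2.4,0,0],"yaw":0}]'
python3 - <<'E'
from h import *
goto([.5383,-.2932,.1706],[1,0,0])
s=cam('side'); t=cam('top')
o,p,R=st(); f=np.array([p[0],p[1],p[2]-.0986])
a=np.linspace(0,2*np.pi,40)
for n,im,oo in(('s',s,(280,220)),('t',t,(410,160))):
    c=cv2.resize(im['pixels'][oo[1]:oo[1]+240,oo[0]:oo[0]+200],None,fx=2.5,fy=2.5)
    for h,r in((0.03,.027),(.066,.008),(.142,.009),(.160,.009)):
        P=proj(im,[f+[r*np.cos(v),r*np.sin(v),h] for v in a]); cv2.polylines(c,[np.round((P-oo+.5)*2.5).astype(np.int32)],True,(0,255,0),1)
    cv2.imwrite(f'pics/ov6{n}.png',c)
E
```

```text
t: 12.3
tool_pos: [0.5375, -0.2936, 0.2218]
tool_rot: [-95.8, 90.0, 174.3]
contact_force: [1.1, -0.6, -0.3]
width: 0.187
t: 12.8
tool_pos: [0.5384, -0.2942, 0.2009]
tool_rot: [62.2, 89.9, -27.8]
contact_force: [-0.4, 0.8, -1.1]
width: 0.185
t 12.8 tcp [ 0.5384 -0.2942  0.2009] F [-0.4405  0.8168 -1.1299] w 0.18451277832287194 tilt 0.12329792164589629
slide cm [ 3.0347 -0.0146 -0.102 ]
tool y [1.     0.0001 0.0019] z [ 0.0001 -1.      0.001 ]
yaw 0.005009088312674447 q7 17.680630658519014
yaw -179.99499091168732 q7 17.680630658519014
```

View pics/ov6s.png

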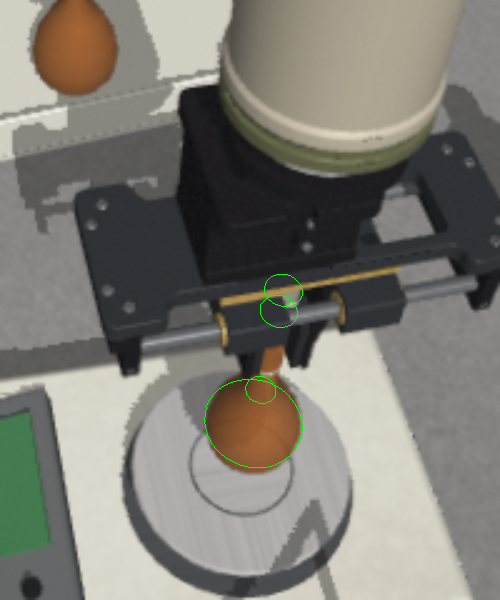

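View pics/ov6t.png

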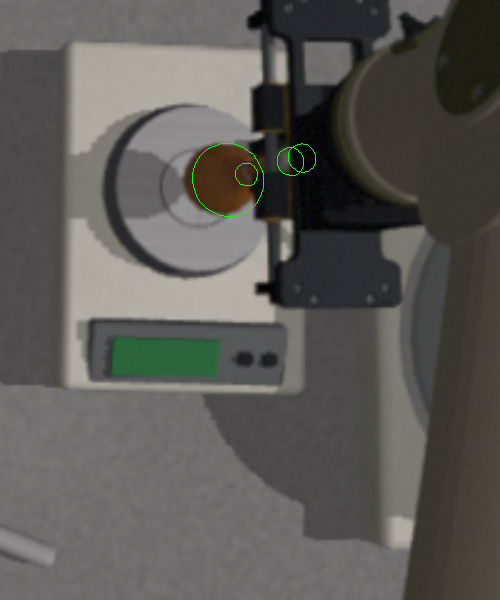

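```bash
cat >> h.py <<'E'
def amber(im):
    h=cv2.cvtColor(im['pixels'],cv2.COLOR_BGR2HSV)
    return ((h[...,0]<16)&(h[...,1]>120)&(h[...,2]>35)).astype(np.uint8)
E
python3 - <<'E'
from h import *
a=np.linspace(0,2*np.pi,60)
s=cam('side'); t=cam('top')
f=np.array([.5384,-.2942,.2009-.0986])
cen=[]
def ell(c): return np.array([c+[.027*np.cos(v)*np.cos(w),.027*np.sin(v)*np.cos(w),.028*np.sin(w)] for v in a for w in np.linspace(-1.57,1.57,25)])
for n,im in(('s',s),('t',t)):
    m=amber(im); k,l,stt,c=cv2.connectedComponentsWithStats(m)
    P=proj(im,ell(f+[0,0,.03])); 
    print(n,'pred',P.min(0),P.max(0))
    for i in range(1,k):
        if stt[i,4]>60: print('  ',stt[i],c[i])
    cv2.imwrite(f'pics/m7{n}.png',np.hstack([cv2.resize(x,None,fx=3,fy=3,interpolation=cv2.INTER_NEAREST) for x in ((im['pixels'][300:450,330:460],cv2.cvtColor(m[300:450,330:460]*255,8)) if n=='s' else (im['pixels'][170:290,440:570],cv2.cvtColor(m[170:290,440:570]*255,8)))]))
goto([.5383,-.2932,.1706])
E
```

```text
s pred [361.271 367.972] [400.6015 408.3658]
   [ 262  138   36   54 1303] [279.7107 168.2985]
   [ 294  186   33   72 1253] [309.581  230.9322]
   [ 486  271   40   38 1104] [505.8207 290.1558]
   [487 324  24   7  95] [496.4316 327.2211]
   [384 358  10  11  76] [388.3553 363.1842]
   [ 363  370   37   39 1133] [380.7838 389.0635]
t pred [485.4738 216.3701] [516.0841 245.9014]
   [390  71  35  35 769] [405.9181  90.6632]
   [484 218  32  27 600] [498.2   231.025]
   [268 230  34  34 774] [285.6628 247.6512]
   [ 139  238   50   44 1578] [165.4404 259.0507]
t 13.0 tcp [ 0.538  -0.2941  0.2002] F [-0.7612 -0.0971 -1.6114] w 0.19175364547175355 tilt 0.05982958206290109
slide cm [ 2.9596  0.0313 -0.0936]
tool y [ 1.     -0.      0.0009] z [-0.     -1.      0.0006]
```

View pics/m7s.png

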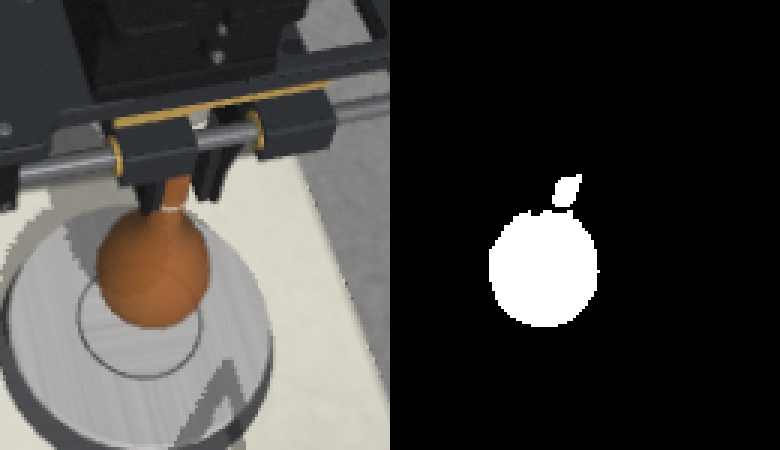

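View pics/m7t.png

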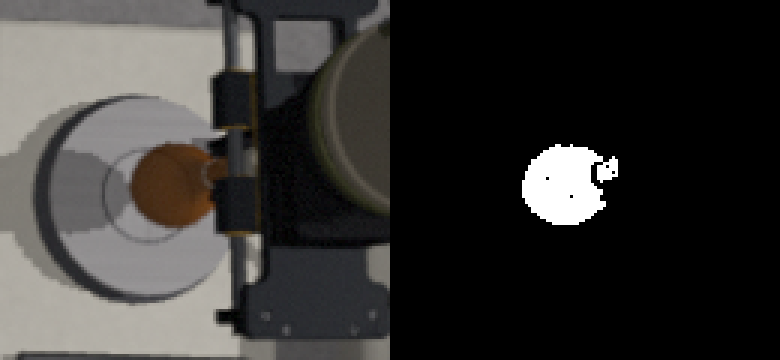

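```bash
python3 -m jog '[{"slide":[0.4,0,0.1],"yaw":0},{"slide":[1,0,0.3],"yaw":0},{"slide":[1.6,0,0.3],"yaw":0},{"slide":[2.1,0,0.3],"yaw":0},{"slide":[2.4,0,0.3],"yaw":0}]'
python3 -m jog '[{"slide":[0,0,0],"yaw":0},{"slide":[0,0,0],"yaw":0},{"slide":[0,0,0],"yaw":0}]'
python3 - <<'E'
from h import *
goto([.5383,-.297,.169])
s=cam('side'); t=cam('top')
cv2.imwrite('pics/m8.png',np.hstack([cv2.resize(x,None,fx=3,fy=3,interpolation=cv2.INTER_CUBIC) for x in (s['pixels'][320:450,330:460],t['pixels'][170:300,440:570])]))
goto([.5383,-.297,.169])
E
```

```text
t: 13.5
tool_pos: [0.5374, -0.2969, 0.1746]
tool_rot: [-122.4, 89.9, 147.6]
contact_force: [-0.1, 0.4, -1.6]
width: 0.185
t: 13.8
tool_pos: [0.5379, -0.2971, 0.1759]
tool_rot: [56.3, 90.0, -33.7]
contact_force: [-0.0, -0.5, -0.7]
width: 0.187
t 13.8 tcp [ 0.5379 -0.2971  0.1759] F [-0.0115 -0.4613 -0.7328] w 0.18664276690020248 tilt 0.03490900743333903
slide cm [ 0.6889  0.0413 -0.0062]
tool y [1.     0.0001 0.0005] z [ 0.0001 -1.      0.0003]
t 13.9 tcp [ 0.5379 -0.2971  0.1759] F [-0.215  -0.4107 -0.4763] w 0.18971706918104328 tilt 0.0322527336445085
slide cm [ 0.6858  0.0441 -0.0055]
tool y [1.     0.     0.0005] z [ 0.     -1.      0.0003]
```

View pics/m8.png

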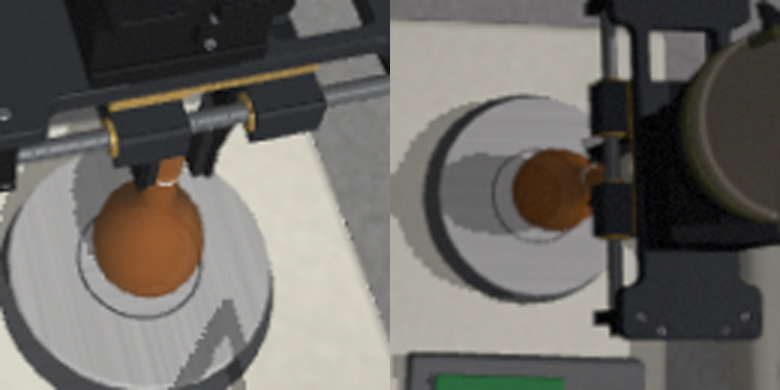

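```bash
python3 -m jog '[{"slide":[0.1,0,0],"yaw":0},{"slide":[0.2,0,0],"yaw":0},{"slide":[0.3,0,0],"yaw":0},{"slide":[0.4,0,0],"yaw":0},{"slide":[0.4,0,0],"yaw":0}]'
python3 -m jog '[{"slide":[0.05,0,0],"yaw":0},{"slide":[0.1,0,0],"yaw":0},{"slide":[0.15,0,0],"yaw":0},{"slide":[0.15,0,0],"yaw":0},{"slide":[0.15,0,0],"yaw":0}]'
python3 -m jog '[{"slide":[0.05,0,0],"yaw":0},{"slide":[0.1,0,0],"yaw":0},{"slide":[0.1,0,0],"yaw":0},{"slide":[0.1,0,0],"yaw":0},{"slide":[0.1,0,0],"yaw":0}]'
python3 - <<'E'
from h import *
for i in range(6):
    cams.get_image('side'); o=bot.get_obs(); print(o['tool_pos'],o['contact_force'],o['moment'])
E
```

```text
t: 14.4
tool_pos: [0.5376, -0.297, 0.1713]
tool_rot: [-106.6, 90.0, 163.4]
contact_force: [-0.0, -0.4, -0.5]
width: 0.187
t: 14.9
tool_pos: [0.5377, -0.297, 0.1701]
tool_rot: [38.9, 90.0, -51.1]
contact_force: [-0.6, -0.4, -0.7]
width: 0.189
t: 15.4
tool_pos: [0.5377, -0.297, 0.1691]
tool_rot: [54.1, 90.0, -35.9]
contact_force: [0.3, 0.5, -0.3]
width: 0.187
[ 0.5377 -0.297   0.1691] [ 0.5051  0.7408 -0.8527] [-0.0063 -0.0748  0.0258]
[ 0.5377 -0.297   0.1691] [ 0.7356  0.5917 -0.2407] [-0.0065 -0.0636 -0.0155]
[ 0.5377 -0.297   0.1691] [ 0.5223  0.2994 -0.5357] [ 0.0112 -0.0875  0.0216]
[ 0.5377 -0.297   0.1691] [ 0.3507  0.4311 -0.114 ] [-0.0789 -0.0641 -0.0152]
[ 0.5377 -0.297   0.1691] [-0.1274  0.2877  0.2813] [ 0.034  -0.0941  0.0198]
[ 0.5377 -0.297   0.1691] [ 0.6579 -0.2497 -0.8727] [ 0.0074 -0.0996  0.0488]
```

```bash
python3 -m jog '[{"slide":[0.05,0,0],"yaw":0},{"slide":[0.1,0,0],"yaw":0},{"slide":[0.1,0,0],"yaw":0},{"slide":[0.1,0,0],"yaw":0}]'
python3 - <<'E'
from h import *
F=[]
for i in range(6):
    im=cams.get_image('side' if i%2 else 'top'); o=bot.get_obs(); F.append(o['contact_force'])
    if i>3: cv2.imwrite(f'pics/m9{i}.png',im['pixels'])
print(o['tool_pos'],np.mean(F,0))
a=cv2.imread('pics/m95.png')[320:450,330:460];b=cv2.imread('pics/m94.png')[170:300,440:570]
cv2.imwrite('pics/m9.png',np.hstack([cv2.resize(x,None,fx=3,fy=3,interpolation=cv2.INTER_CUBIC) for x in(a,b)]))
E
```

```text
t: 16.1
tool_pos: [0.5377, -0.2971, 0.1681]
tool_rot: [55.8, 90.0, -34.2]
contact_force: [-0.1, -0.2, -0.8]
width: 0.19
[ 0.5377 -0.297   0.1681] [ 0.1463 -0.0172  0.3886]
```

View pics/m9.png

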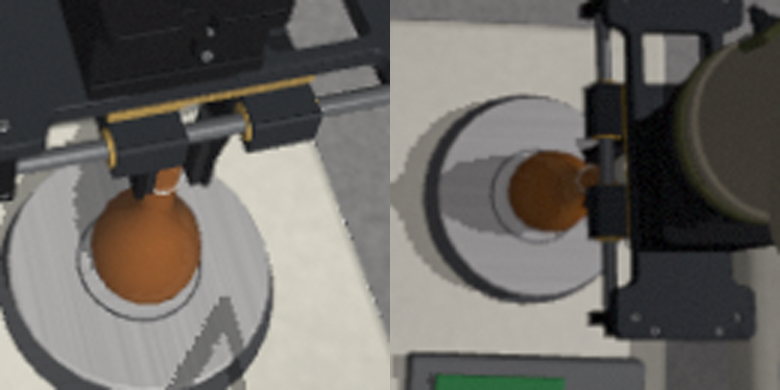

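```bash
python3 -m jog '[{"slide":[-0.05,0,0],"yaw":0},{"slide":[-0.08,0,0],"yaw":0},{"slide":[-0.08,0,0],"yaw":0}]' - 10
python3 -m jog '[{"slide":[0,0,0],"yaw":0},{"slide":[0,0,0],"yaw":0},{"slide":[0,0,0],"yaw":0},{"slide":[0,0,0],"yaw":0},{"slide":[0,0,0],"yaw":0}]' 185
python3 -m jog '[{"slide":[0,0,0],"yaw":0},{"slide":[0,0,0],"yaw":0},{"slide":[0,0,0],"yaw":0},{"slide":[0,0,0],"yaw":0},{"slide":[0,0,0],"yaw":0}]' 0
python3 -m jog '[{"slide":[0,0,0],"yaw":0},{"slide":[0,0,0],"yaw":0},{"slide":[0,0,0],"yaw":0},{"slide":[0,0,0],"yaw":0},{"slide":[0,0,0],"yaw":0}]' 0
python3 - <<'E'
from h import *
s=cam('side'); t=cam('top')
cv2.imwrite('pics/m10.png',np.hstack([cv2.resize(x,None,fx=3,fy=3,interpolation=cv2.INTER_CUBIC) for x in (s['pixels'][320:450,330:460],t['pixels'][170:300,440:570])]))
goto([.5383,-.297,.38])
E
```

```text
t: 16.7
tool_pos: [0.5376, -0.297, 0.1689]
tool_rot: [-64.3, 90.0, -154.3]
contact_force: [0.4, -0.1, 0.7]
width: 0.196
t: 17.2
tool_pos: [0.5377, -0.297, 0.1689]
tool_rot: [21.4, 90.0, -68.6]
contact_force: [-0.3, -0.4, -0.7]
width: 0.275
t: 17.7
tool_pos: [0.5377, -0.297, 0.1689]
tool_rot: [-4.0, 90.0, -94.0]
contact_force: [-0.4, -0.2, 0.8]
width: 0.645
t: 18.2
tool_pos: [0.5377, -0.2971, 0.1689]
tool_rot: [-4.5, 90.0, -94.5]
contact_force: [0.1, -1.0, -0.3]
width: 0.985
t 18.3 tcp [ 0.5377 -0.297   0.1689] F [0.6254 0.2584 0.0013] w 0.998626584804381 tilt 0.008440511117158975
slide cm [-21.1114   0.0604  -0.0032]
tool y [ 1.     -0.      0.0001] z [-0.     -1.      0.0001]
```

View pics/m10.png

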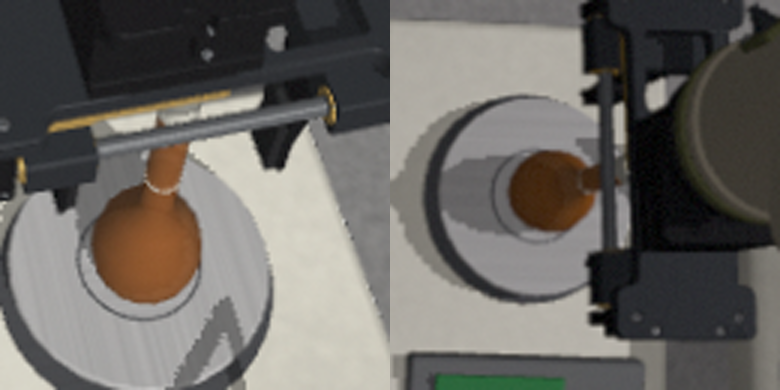

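Released and standing. Straight up.

```bash
python3 -m jog '[{"slide":[-1,0,0],"yaw":0},{"slide":[-3,0,0],"yaw":0},{"slide":[-6,0,0],"yaw":0},{"slide":[-9,0,0],"yaw":0},{"slide":[-12,0,0],"yaw":0}]'
python3 -m jog '[{"slide":[-3,0,0],"yaw":0},{"slide":[-6,0,0],"yaw":0},{"slide":[-9,0,0],"yaw":0},{"slide":[-11,0,0],"yaw":0},{"slide":[-11,0,0],"yaw":0}]'
python3 -m jog '[{"slide":[0,-1,-4.5],"yaw":0},{"slide":[0,-2,-9],"yaw":0},{"slide":[0,-3,-13.5],"yaw":0},{"slide":[0,-4,-18],"yaw":0},{"slide":[0,-4,-20],"yaw":0}]'
python3 -m jog '[{"slide":[0,0,0],"yaw":0},{"slide":[0,0,0],"yaw":0},{"slide":[0,0,0],"yaw":0}]'
python3 - <<'E'
from h import *
goto([.5383,-.297,.38])
a=np.linspace(0,2*np.pi,40)
s=cam('side'); t=cam('top')
cv2.imwrite('pics/s11.png',s['pixels']);cv2.imwrite('pics/t11.png',t['pixels'])
for n,im,oo in(('s',s,(300,270)),('t',t,(430,170))):
    c=cv2.resize(im['pixels'][oo[1]:oo[1]+190,oo[0]:oo[0]+130],None,fx=3,fy=3,interpolation=cv2.INTER_CUBIC)
    for h,r in((.03,.027),(.066,.008),(.142,.009),(.160,.009)):
        P=proj(im,[[.5383+r*np.cos(v),-.2932+r*np.sin(v),.0707+h] for v in a]); cv2.polylines(c,[np.round((P-oo+.5)*3).astype(np.int32)],True,(0,255,0),1)
    cv2.imwrite(f'pics/o11{n}.png',c); globals()['c'+n]=c
cv2.imwrite('pics/o11.png',np.hstack([cs,ct]))
E
```

```text
t: 18.8
tool_pos: [0.5376, -0.2969, 0.291]
tool_rot: [60.6, 90.0, -29.4]
contact_force: [1.4, -0.9, -0.7]
width: 1.0
t: 19.3
tool_pos: [0.5384, -0.297, 0.4029]
tool_rot: [65.2, 89.7, -24.8]
contact_force: [-1.0, 0.5, 0.5]
width: 1.001
t: 19.8
tool_pos: [0.4966, -0.0923, 0.3995]
tool_rot: [56.3, 89.9, -33.4]
contact_force: [0.8, 0.6, -0.6]
width: 1.0
t: 20.1
tool_pos: [0.4976, -0.0984, 0.3984]
tool_rot: [-87.8, 90.0, -178.0]
contact_force: [-0.1, -0.3, -0.3]
width: 1.0
t 20.1 tcp [ 0.4976 -0.0984  0.3984] F [-0.1074 -0.3257 -0.3348] w 0.9999178617850977 tilt 0.04110055443059776
slide cm [ 1.8394  4.1136 19.8492]
tool y [ 1.     -0.0019 -0.0007] z [-0.0019 -1.      0.    ]
```

View pics/o11.png

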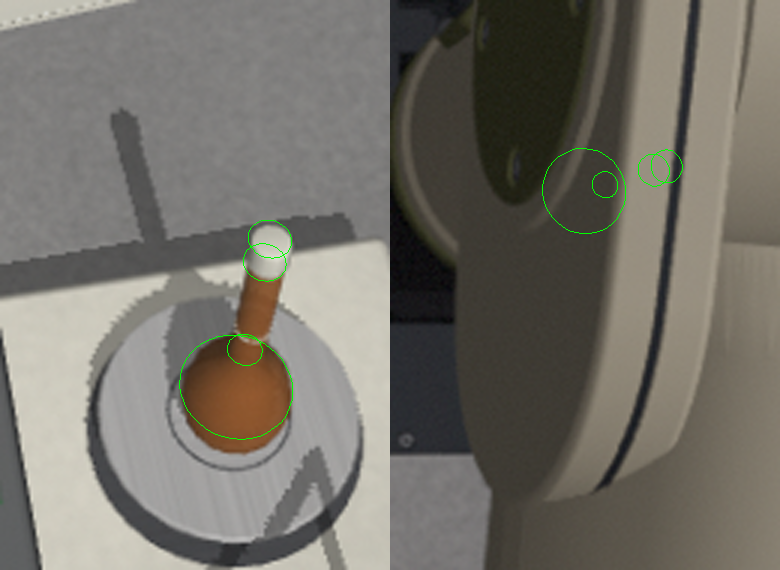

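View pics/s11.png

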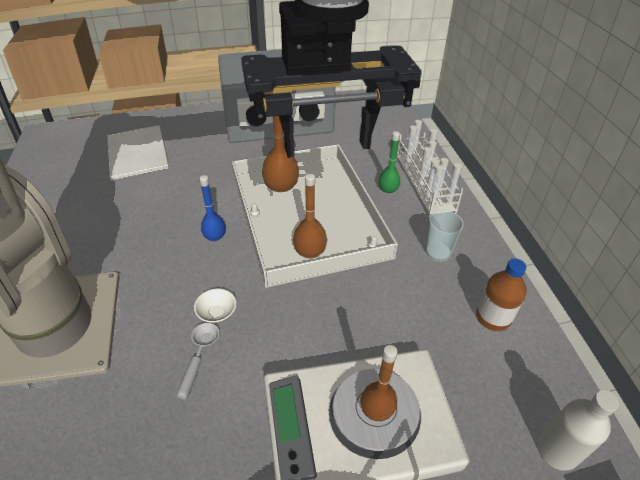

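Run:
```python
from h import *
s=cam('side'); print(atz(s,(389.7,350.5),.2307))
bot.finish_job()
```

```text
[ 0.5381 -0.2953  0.2307]
the job is handed in; nothing more can be done
```

I lifted the smallest amber flask out of the tray by its neck, with the grip set to 22 N. I set it upright on the balance pan and released it, then moved the arm clear and handed the job in at about 20 s of the 42 s allowed.

- **Placement:** the last side picture shows the flask standing inside the pan's ring. Its stopper is about 2 mm from the measured pan centre. The top camera was blocked by the arm at that moment, so this rests on the side view only.
- **Bystanders:** the medium and large flasks are at the same pixels as at the start.
- **Force on the pan:** I pressed the flask down only about 2 mm before letting go, roughly 2 N of the 7 N limit. This comes from the arm's height and the averaged wrist force, because single force readings are noisy to about 1 N.
- **One irregularity:** before the set-down, the top view suggested the flask had tilted about 3° in the grip. I shifted the arm 3 mm sideways to compensate, and the flask stood straight once released.

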